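# Key the spring collar onto the kick-start shaft and hold it home

## Task

The kick-start shaft still turns loosely in the cam vise: first turn the red T-handle clockwise until the jaw grips the shaft tight. Then turn the knurled spring collar clockwise until its hidden keyways drop over the shaft's cross pin, push it fully home against the spring so that the circlip groove above it shows, and finish while still holding it down there so that I can fit the circlip. Leave the clamp tight and the other things on the bench where they are.

Things in the scene. Friction and masses are not known exactly. Their poses are not given: they have to be found in the camera images.
- knob_grip (a point): Middle of the vise's red T-handle, 70 mm above the bench, on its vertical turning axis: a bar 56 mm long (its x axis), 13 mm thick (y), reaching 11 mm above and below this point. Below the bar are only its 20 mm stem and a 30 mm disc; the jaws are 25 mm below this point. 100 mm from the shaft axis. Pinch it from above across the 13 mm.
- knob (a joint): Turn of the T-handle about the vertical, rad, growing clockwise seen from above. Starts at 0 to 0.25 (slack); the jaw's sprung pad meets the shaft near 0.55 and bears ever harder up to the stop at 1.30 (fully tight). Needs 0.15 to 0.25 N m and stays where it is left. Above 1.0 the shaft is held.
- shaft_axis (a point): Fixed point of the grey cam vise (200 x 90 mm, bolted down, jaws 45 mm tall), on the vertical axis of the shaft, 63 mm above the bench: here lies the centre of the collar's underside when fully home. Its y axis points to the T-handle. Below it, on the shaft: a 47 mm gear (46 to 54 mm above the bench) and a spring under a 36 mm brass washer.
- shaft_end (a point): Fixed point on the vise: top end of the upright steel shaft, 16 mm thick, 100 mm above the bench. A 5 mm cross pin, 27 mm long, goes through the shaft; its top is 22 mm below this point, its direction is not given. The circlip groove is 4 to 7 mm below this point. Until clamped, the shaft turns along with the collar.
- collar: Knurled dark steel collar, loose on the shaft (0.6 mm bore play each side), 42 mm outside diameter, 28 mm tall, 0.2 kg; origin at the centre of its underside, z up. It starts resting on the cross pin, 15 mm above home, hiding the shaft's end; when home the shaft's end stands 9 mm above its top. Where its keyways lie is told at collar_top.
- collar_top (a point): Centre of the collar's top face, 28 mm above its underside. Two facing keyways, open only below, 9.5 mm wide (2.2 mm play each side of the pin), 17 mm deep, meet the pin squarely after 0.6 to 1.35 rad of clockwise turn relative to the shaft; they admit it within about 0.16 rad either side. The collar then sinks 7 mm freely to the washer, then 8 mm against the spring.
- seat (a joint): How far the brass washer is pushed down its spring, m: 0 free (5 N to start it), 0.008 fully home (12 N); it springs back when let go.
- drink_can: Bystander: red drink can, 66 mm across, 115 mm tall, origin under its centre.
- spray_can: Bystander: white, red and green spray can, 65 mm across, 190 mm tall, origin under its centre.
- bell: Bystander: steel bicycle bell, 58 mm across, 42 mm tall, origin under its centre.
- pedal: Bystander: black rubber pedal, 120 x 78 mm, 24 mm tall, origin under its centre.
- dish: Bystander: round steel parts dish, 110 mm across, 22 mm tall, origin under its centre.
- circlip: Bystander: circlip 21 mm across lying in the dish, origin under its centre.
- pliers: Bystander: circlip pliers with red handles, 170 mm long, 13 mm tall, lying flat; origin under the pivot, jaws to +x.
There are look-alikes about, which are no part of the job. What is shaped like the part that bears knob_grip but orange is not meant.

How it is judged:
By the outcome, as a careful person would: the job done as asked, in the order asked, and still so for the second after the job is handed in, while the arm keeps its last pose, push and grip.
It also fails if it takes over 58 s, if anything falls off the work surface, if the arm or the gripper's body presses on something with over 40 N, if the wrist force passes 120 N, or if a joint passes its speed limit or range.

## Robot

A 6-joint arm with a two-finger parallel gripper is mounted at the origin on the work surface. World frame = base frame: x ahead of the robot, y to its left, z up, the work surface at z = 0. Lengths are in m, angles in rad, forces in N, time in s.
With the tool pointing down it reaches from about 0.3 to 0.875 m from the base axis. Payload 6.4 kg.
Tool frame: the origin (TCP) lies at the very end of the fingers, on their centre line; the grasp point (between the pads) lies 19 mm behind it (ctrl.tcp_to_grasp is the distance from the TCP to the grasp point, in m); y points along the fingers, z is the direction in which the jaws open and shut, and the axes are right-handed (so a half turn about y gives the same grasp; the last joint's range is limited). The gripper opens to 85 mm and grips with 20 to 120 N. Pads are 22 mm wide; open, the fingers measure 114 mm over their backs; the gripper's body (76 mm by 85 mm) begins 54 mm behind the grasp point. The pads swing forward as they close: fully open they stand 13 mm farther back than shut.
Start: joints at [1.001, 0.181, 1.607, -0, 1.354, -0.206], TCP at [0.205, 0.537, 0.231] pointing down, gripper open.
Joint ranges: [-2.99, 2.99], [-0.89, 2.07], [0.3, 2.58], [-1.14, 4.28], [0, 2.63], [-3.12, 3.12]. Speed limits (rad/s): [2.57, 2.57, 3.01, 3.14, 3.14, 3.14].

## Interface

Orientations are given as a unit quaternion [w, x, y, z].
In Python, from rig import ctrl gives the robot as it stands.
- The arm moves only by the tool arm_command, never from a script. Its argument "targets" is a list that holds one entry, the list of rows, each a list of 7 numbers: the shift along the tool's x, y, z in mm, then the turn, a rotation vector about the tool's x, y, z in degrees, then the opening, from 0 (shut) to 1 (fully open). A call has 1 to 20 rows; each row is the pose to reach, as a shift and turn from the pose commanded when the call began, along the tool's axes at that moment; what a row does not reach only later rows make up. A row lasts 1/10 s, in which the tool goes at most 50 mm and 8.59 degrees, less where a joint would pass 70% of its speed; a pose out of reach is approached as far as the arm can. A call with a gripper value outside its range is refused whole. The fingers move at their own pace and stop on an object; "grip_force" is the grip in N (left out, the last holds). Time passes only in rows, so rows that repeat a pose let the fingers close. It gives the time, the measured TCP pose, the force and the opening at its end, in the units of the state.
- ctrl.sense(): the state, without advancing time (a new reading comes with each control period).
- ctrl.snapshot(name): name is "scene" or "top" or "wrist"; returns a dict with "img" (384x512x3 uint8, red, green, blue), "range_z" (384x512 float32, m along the optical axis (not along the pixel's ray), 0 where there is no reading), "mtx" (3x3 intrinsics, pixels), "k1" (the pictures are not rectified: a ray, as slopes to the right and down, at radius r is drawn at 1 + k1 r^2 times it, then the intrinsics apply), "R" (3x3) and "t" (3): a world point X has camera coordinates R X + t. Camera axes: x right, y down, z forward; pixel columns grow to the right and rows downward; lengths in m; the calibration is good to about 2 mm. A picture is of the moment at which its call begins.
- ctrl.close_job(): hands the job in, once; it reports no verdict.
The state is a dict: "clock": time; "qpos": joint angles; "joint_velocities": joint speeds; "joint_efforts": joint torques, N m; "position": TCP position; "tcp_rot": TCP orientation; "ft_force": force on the tool from outside, world axes, zero at the start; "moment": the same for the moment, N m; "grip_width": finger opening in m.
Only numpy, scipy, OpenCV 4.12 (cv2) and the standard library are available. Lean on these libraries where they do the work, as an engineer would, in place of code of your own. Each camera call takes 0.05 s, during which the arm holds its last target. There are 200 camera calls.

## Working session

There is one attempt and no reset: what is moved stays moved. The work goes in short steps, Python scripts to look and compute and a tool call to move; the robot and the scene stay as the last step left them, time stands still between calls to the robot, and variables do not carry over. Pictures are saved under pics/ and viewed, about 8 in all and at most 12, crops included, and the job is handed in when it is done.

Besides the shell and the picture viewer there is one more tool, called after "Emit:" as name([rows], argument=value, ...), one row to a line, values as JSON. arm_command: Moves the arm, as the interface text tells. Its arguments: {"type":"object","properties":{"targets":{"type":"array"},"grip_force":{"type":"number"}},"required":["targets"]}

```bash
mkdir -p pics
cat > h.py <<'E'
import numpy as np,cv2
from rig import ctrl
def snap(n,f=None):
    s=ctrl.snapshot(n)
    if f: cv2.imwrite('pics/'+f,s['img'][:,:,::-1])
    return s
def slopes(s,u,v):
    K=s['mtx'];d=np.array([(u-K[0,2])/K[0,0],(v-K[1,2])/K[1,1]]);x=d.copy()
    for _ in range(20): x=d/(1+s['k1']*(x@x))
    return x
def ray(s,u,v):
    x=slopes(s,u,v);R=s['R'];return -R.T@s['t'],R.T@np.array([x[0],x[1],1])
def atz(s,u,v,z):
    c,d=ray(s,u,v);return c+d*(z-c[2])/d[2]
def depth(s,u,v):
    c,d=ray(s,u,v);return c+d*s['range_z'][int(round(v)),int(round(u))]
def proj(s,X):
    c=s['R']@np.array(X)+s['t'];x=c[:2]/c[2];x=x*(1+s['k1']*(x@x));K=s['mtx'];return [K[0,0]*x[0]+K[0,2],K[1,1]*x[1]+K[1,2]]
E
python3 - <<'E'
from h import *
import pickle
a=snap('scene');b=snap('top')
pickle.dump((a,b),open('ab.pkl','wb'))
cv2.imwrite('pics/a.png',np.vstack([cv2.resize(a['img'],(800,600))])[:,:,::-1])
cv2.imwrite('pics/b.png',cv2.resize(b['img'],(800,600))[:,:,::-1])
s=ctrl.sense();print(s);
for q in(a,b):print(-q['R'].T@q['t'],q['R'][2],q['mtx'][0,0],q['k1'])
E
```

```text
{'clock': 0.1, 'qpos': array([ 1.00068939e+00,  1.81473175e-01,  1.60788770e+00, -3.83492021e-06,
        1.35378284e+00, -2.06295069e-01]), 'joint_velocities': array([ 0.00035035, -0.00254643, -0.00045911, -0.00035951, -0.00117226,
       -0.00072852]), 'joint_efforts': array([ 1.01727121e-03, -4.45881844e+01, -3.52229977e+01,  1.50951558e-05,
        4.15990929e-03,  3.17971671e-05]), 'position': array([0.20432418, 0.53695736, 0.23048043]), 'tcp_rot': array([-0.69493177,  0.69594793, -0.12812475,  0.12771204]), 'ft_force': array([-0.53638801,  0.79295875, -0.58742229]), 'moment': array([-0.00517766, -0.01906875, -0.04831103]), 'grip_width': 0.08574412981872112}
[ 0.83705    -0.55549766  0.87737545] [-0.27467003  0.5352969  -0.79875754] 365.82828734859413 -0.014313542350447598
[ 0.47585345 -0.04697565  1.26530179] [ 0.06813745  0.03033327 -0.99721471] 352.54847234310995 -0.0754839788411377
```

View pics/a.png

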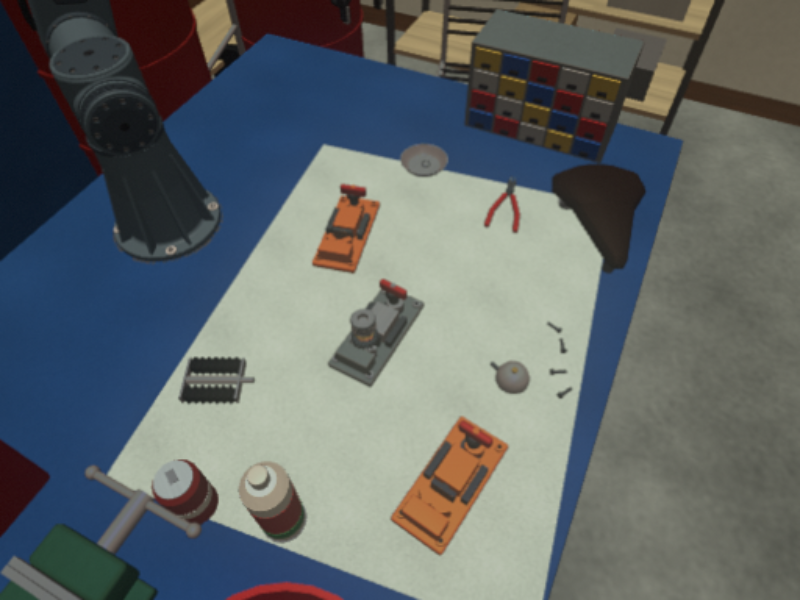

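View pics/b.png

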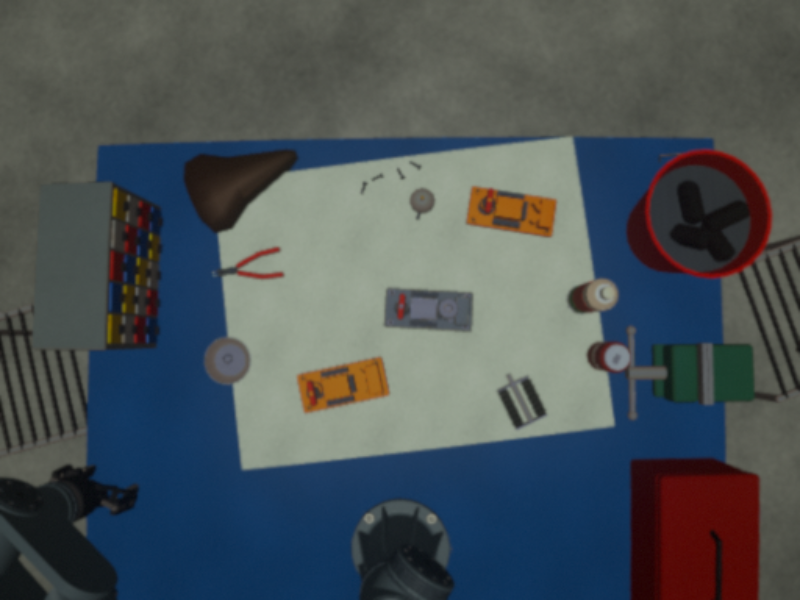

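Three vises carry a red handle. In the top view they are grey at (430,310), orange at (343,385) and orange at (512,210). The grey one with the collar at (448,308) is meant, and its handle is at (402,307). I'll confirm this in a crop.

Run:
```python
from h import *
import pickle
a,b=pickle.load(open('ab.pkl','rb'))
A=cv2.resize(a['img'][170:250,205:275],(525,600),interpolation=cv2.INTER_CUBIC)
B=cv2.resize(b['img'][178:218,242:307],(650,400),interpolation=cv2.INTER_CUBIC)
cv2.imwrite('pics/c.png',cv2.resize(np.hstack([A,cv2.copyMakeBorder(B,0,200,0,0,0)]),(800,408))[:,:,::-1])
h=b['img'].astype(int)
m=((h[:,:,0]>1.8*h[:,:,1])&(h[:,:,0]>90)).astype(np.uint8);m[:180]=0;m[215:]=0;m[:,:245]=0;m[:,275:]=0
v,u=np.nonzero(m);print(len(u),u.mean(),v.mean(),atz(b,u.mean(),v.mean(),.081))
P=np.array([atz(b,x,y,.081)[:2] for x,y in zip(u,v)]);w,V=np.linalg.eigh(np.cov(P.T));print('bar dir',V[:,1],np.sqrt(w*12))
# collar top by depth
R=[]
for y in range(180,216):
  for x in range(270,306):
    p=depth(b,x,y)
    if p[2]>.085:R.append(p)
R=np.array(R);print(len(R),R.mean(0),(R.max(0)+R.min(0))/2,R.max(0)-R.min(0),np.median(R[:,2]))
ys,xs=range(180,216),range(242,307)
# body of vise: depth>0.02
Q=np.array([depth(b,x,y) for y in range(170,226) for x in range(235,315)]);Q=Q[Q[:,2]>.008]
print(cv2.minAreaRect(Q[:,:2].astype(np.float32)))
```

```text
41 256.4390243902439 195.8048780487805 [ 0.54462907 -0.00425021  0.081     ]
bar dir [-0.99560835  0.09361627] [0.01016807 0.05590072]
141 [ 0.53584896 -0.10107213  0.1519349 ] [ 0.51749584 -0.08483764  0.67518455] [0.08328477 0.07572398 1.18023449] 0.10345569234946184
((0.5422754287719727, -0.047060444951057434), (0.2417830228805542, 0.1286790519952774), 75.54148864746094)
```

View pics/c.png

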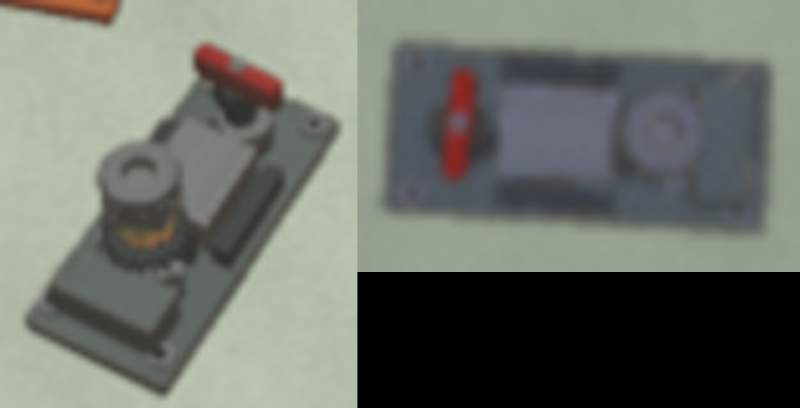

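The crop confirms it. The grey vise has its red T-handle at crop (459,124) and the dark collar on brass at (662,132), while the two look-alikes are orange. Next I work out the hover pose.

```bash
cat >> h.py <<'E'
from scipy.spatial.transform import Rotation as Ro
def tool():
    s=ctrl.sense();q=s['tcp_rot'];return s,Ro.from_quat(np.roll(q,-1))
def goal(p,ang):
    "ang: direction (deg, world ccw) of tool z (jaw axis); tool y down"
    s,T=tool()
    z=np.array([np.cos(np.radians(ang)),np.sin(np.radians(ang)),0]);y=np.array([0,0,-1.]);x=np.cross(y,z)
    G=Ro.from_matrix(np.c_[x,y,z]);d=T.inv().apply(np.array(p)-s['position'])*1000
    print('ang',ang,'shift mm',d.round(1),'rot deg',np.degrees((T.inv()*G).as_rotvec()).round(1))
def yaw():
    s,T=tool();z=T.as_matrix()[:,2];return np.degrees(np.arctan2(z[1],z[0]))
E
python3 - <<'E'
from h import *
import pickle
a,b=pickle.load(open('ab.pkl','rb'))
s,T=tool();print(T.as_matrix().round(3),yaw(),np.degrees(s['qpos'][0]+0),np.degrees(s['qpos'][5]))
H=atz(b,256.8,196.1,.081);C=atz(b,286.7,197.4,.106);print(H,C,np.linalg.norm((H-C)[:2]))
d=(H-C)[:2];print('vise dir',np.degrees(np.arctan2(d[1],d[0])))
C2=atz(a,205+140/.681/7.5,170+172/.681/7.5,.106);H2=atz(a,205+239/.681/7.5,170+64/.681/7.5,.081);print(H2,C2)
p=np.array([*H[:2],.19])
for g in(84.6,-95.4):goal(p,g)
E
```

```text
[[ 0.935 -0.001  0.356]
 [-0.356 -0.001  0.935]
 [-0.    -1.    -0.002]] 69.1551763595118 57.33527842857528 -11.819836788956932
[ 0.54363101 -0.00546602  0.081     ] [ 0.53768268 -0.10470363  0.106     ] 0.09941571862106313
vise dir 86.5697823638372
[ 0.54774745 -0.00483544  0.081     ] [ 0.54220116 -0.10507337  0.106     ]
ang 84.6 shift mm [ 510.1   40.9 -386.1] rot deg [  0.1 -15.4  -0. ]
ang -95.4 shift mm [ 510.1   40.9 -386.1] rot deg [0.000e+00 1.646e+02 1.000e-01]
```

Emit:
arm_command([
  [[128,10,-97,0,-4,0,1],[255,20,-193,0,-8,0,0.6],[383,30,-290,0,-12,0,0.6],[511,41,-386,0,-15.4,0,0.6],[511,41,-386,0,-15.4,0,0.6],[511,41,-386,0,-15.4,0,0.6],[511,41,-386,0,-15.4,0,0.6],[511,41,-386,0,-15.4,0,0.6],[511,41,-386,0,-15.4,0,0.6],[511,41,-386,0,-15.4,0,0.6],[511,41,-386,0,-15.4,0,0.6],[511,41,-386,0,-15.4,0,0.6],[511,41,-386,0,-15.4,0,0.6],[511,41,-386,0,-15.4,0,0.6],[511,41,-386,0,-15.4,0,0.6],[511,41,-386,0,-15.4,0,0.6],[511,41,-386,0,-15.4,0,0.6]],
])

```text
clock: 1.8
position: [0.5442, -0.0039, 0.1903]
tcp_rot: [0.706, -0.706, 0.033, -0.033]
ft_force: [1.1, 0.6, -0.0]
grip_width: 0.0513
```

Run:
```python
from h import *
import pickle
s=snap('wrist');pickle.dump(s,open('w.pkl','wb'))
cv2.imwrite('pics/d.png',cv2.resize(s['img'],(800,600))[:,:,::-1])
h=s['img'].astype(int);m=((h[:,:,0]>1.8*h[:,:,1])&(h[:,:,0]>70)).astype(np.uint8)
n,l,st,c=cv2.connectedComponentsWithStats(m);print(st[1:][st[1:,4]>100],c[1:][st[1:,4]>100])
print(ctrl.sense()['position'],yaw(),-s['R'].T@s['t'],s['R'][2],ctrl.sense()['qpos'])
```

```text
[[282   0 172  49 711]
 [303   0  53  23 378]
 [248 152  16  68 857]
 [  0 325  32  28 467]
 [106 349  34  35 594]] [[360.72151899  20.94936709]
 [330.07142857  10.34920635]
 [255.27654609 185.08751459]
 [ 10.76231263 334.71092077]
 [127.13299663 369.25252525]]
[ 0.5443032  -0.00388927  0.19042234] 84.65894715902938 [0.47356486 0.00184819 0.33330139] [ 0.27937123 -0.02480641 -0.95986268] [-2.25363512e-01  1.53240679e-01  1.72489624e+00  1.29790461e-04
  1.26346985e+00 -1.70298015e+00]
```

View pics/d.png

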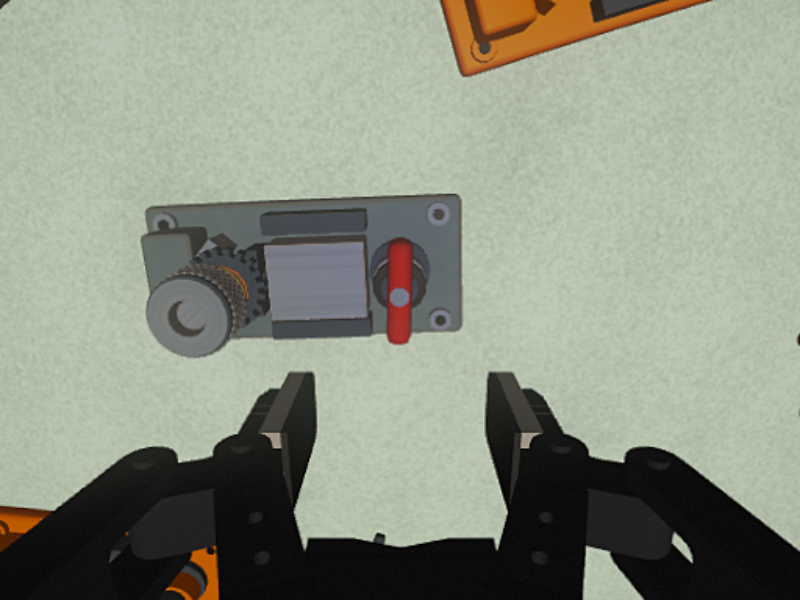

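Run:
```python
from h import *
import pickle
s=pickle.load(open('w.pkl','rb'))
H=atz(s,399.5/1.5625,297/1.5625,.081);H2=depth(s,399.5/1.5625,297/1.5625);C=atz(s,190/1.5625,314.5/1.5625,.106);C2=depth(s,165/1.5625,314/1.5625)
e=[atz(s,399.5/1.5625,240/1.5625,.079),atz(s,398.5/1.5625,342/1.5625,.079)];print(e,(e[0]-e[1])/2,(e[0]+e[1])/2)
d=(e[0]-e[1]);print('bar ang',np.degrees(np.arctan2(d[1],d[0])))
print(H,H2,C,C2,np.linalg.norm((H-C)[:2]));d=(H-C);print(np.degrees(np.arctan2(d[1],d[0])))
goal([H[0],H[1],.061],yaw())
```

```text
[array([ 0.51548499, -0.00208031,  0.079     ]), array([ 0.56952664, -0.00765317,  0.079     ])] [-0.02702083  0.00278643  0.        ] [ 0.54250582 -0.00486674  0.079     ]
bar ang 174.1123763566527
[ 0.5443847  -0.00477598  0.081     ] [ 0.54380035 -0.00472132  0.0830818 ] [ 0.53671098 -0.10284636  0.106     ] [ 0.5353587  -0.11472277  0.10603562] 0.09837014076427379
85.52588579181908
ang 84.65894715902938 shift mm [  0.2 129.4  -0.9] rot deg [-0. -0.  0.]
```

Emit:
arm_command([
  [[0,35,-1,0,0,0,0.6],[0,70,-1,0,0,0,0.5],[0,100,-1,0,0,0,0.5],[0,118,-1,0,0,0,0.4],[0,128,-1,0,0,0,0.4],[0,128,-1,0,0,0,0.4],[0,128,-1,0,0,0,0],[0,128,-1,0,0,0,0],[0,128,-1,0,0,0,0],[0,128,-1,0,0,0,0],[0,128,-1,0,0,0,0],[0,128,-1,0,0,0,0]],
], grip_force=70)

```text
clock: 3.05
position: [0.5457, -0.005, 0.0642]
tcp_rot: [0.707, -0.706, 0.033, -0.034]
ft_force: [-0.3, 5.8, 3.8]
grip_width: 0.0109
```

Emit:
arm_command([
  [[0,0,0,0,5,0,0],[0,0,0,0,10,0,0],[0,0,0,0,15,0,0],[0,0,0,0,20,0,0],[0,0,0,0,25,0,0],[0,0,0,0,30,0,0],[0,0,0,0,35,0,0],[0,0,0,0,40,0,0],[0,0,0,0,45,0,0],[0,0,0,0,50,0,0],[0,0,0,0,55,0,0],[0,0,0,0,60,0,0],[0,0,0,0,64,0,0],[0,0,0,0,64,0,0]],
])

```text
clock: 4.45
position: [0.5443, -0.0066, 0.0642]
tcp_rot: [-0.58, 0.582, -0.403, 0.403]
ft_force: [-7.6, -1.9, 8.2]
grip_width: 0.0113
```

Run:
```python
from h import *
s=ctrl.sense();print(s['position'],s['ft_force'],s['moment'],yaw(),s['grip_width'],s['qpos'])
```

```text
[ 0.54427205 -0.00661266  0.06421295] [-7.62091317 -1.88046535  8.21621105] [-0.36902404  1.46935589 -0.02605398] 20.487896677306 0.01127950716897506 [-2.29450941e-01  3.27145930e-01  1.80239926e+00 -1.65804949e-03
  1.01276631e+00 -5.86154257e-01]
```

Emit:
arm_command([
  [[0,0,0,0,3,0,0],[0,0,0,0,6,0,0],[0,0,0,0,8,0,0],[0,0,0,0,8,0,0]],
])

```text
clock: 4.85
position: [0.544, -0.0067, 0.0642]
tcp_rot: [-0.551, 0.552, -0.442, 0.442]
ft_force: [-8.6, -2.3, 8.8]
grip_width: 0.0112
```

Run:
```python
from h import *
s=snap('wrist');import pickle;cv2.imwrite('pics/e.png',cv2.resize(s['img'],(800,600))[:,:,::-1])
pickle.dump(s,open('w2.pkl','wb'))
s=ctrl.sense();print(s['position'],s['ft_force'],s['moment'],yaw(),s['grip_width'])
```

```text
[ 0.54401714 -0.00669932  0.06424031] [-8.91450031 -1.67779588  9.12886013] [-0.34835933  1.62965074  0.12326693] 12.592458291991338 0.011507857463926406
```

View pics/e.png

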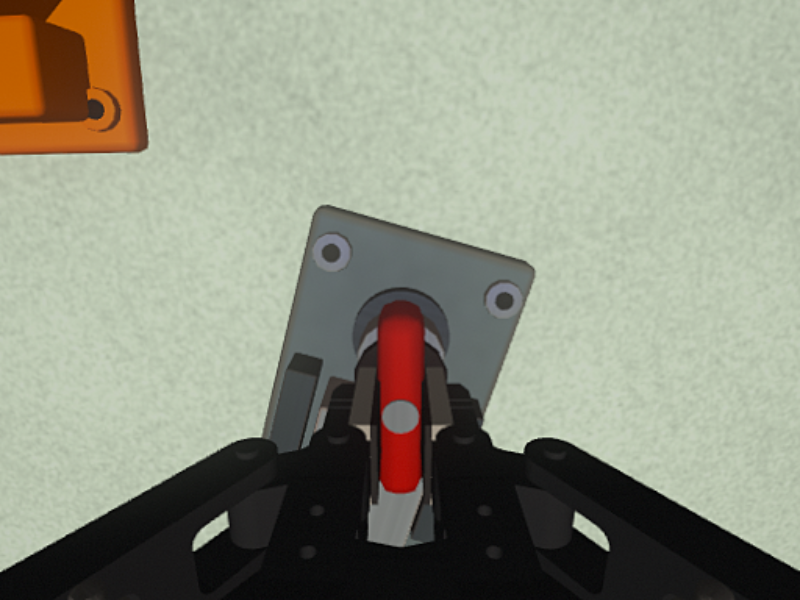

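Emit:
arm_command([
  [[0,0,0,0,2,0,0],[0,0,0,0,3,0,0],[0,0,0,0,3,0,0.5],[0,0,0,0,3,0,0.5],[0,0,0,0,3,0,0.5],[0,-15,0,0,3,0,0.5],[0,-50,0,0,3,0,0.7],[0,-90,0,0,3,0,0.8],[0,-130,0,0,3,0,0.9],[48,-130,-12,0,3,0,0.9],[95,-130,-23,0,3,0,0.9],[95,-130,-23,0,3,0,0.9],[95,-130,-23,0,3,0,0.9],[95,-130,-23,0,3,0,0.9]],
])

```text
clock: 6.3
position: [0.5428, -0.1032, 0.1926]
tcp_rot: [0.54, -0.54, 0.457, -0.456]
ft_force: [-0.6, -0.0, 1.4]
grip_width: 0.0765
```

Run:
```python
from h import *
s=snap('wrist');import pickle;cv2.imwrite('pics/f.png',cv2.resize(s['img'],(800,600))[:,:,::-1])
pickle.dump(s,open('w3.pkl','wb'))
s=ctrl.sense();print(s['position'],s['ft_force'],s['moment'],yaw(),s['grip_width'])
```

```text
[ 0.54282689 -0.10285825  0.19248042] [ 0.13258587 -0.56686101  0.06011361] [-0.00695004 -0.00185307 -0.03896133] 9.611948038505925 0.07679993560392498
```

View pics/f.png

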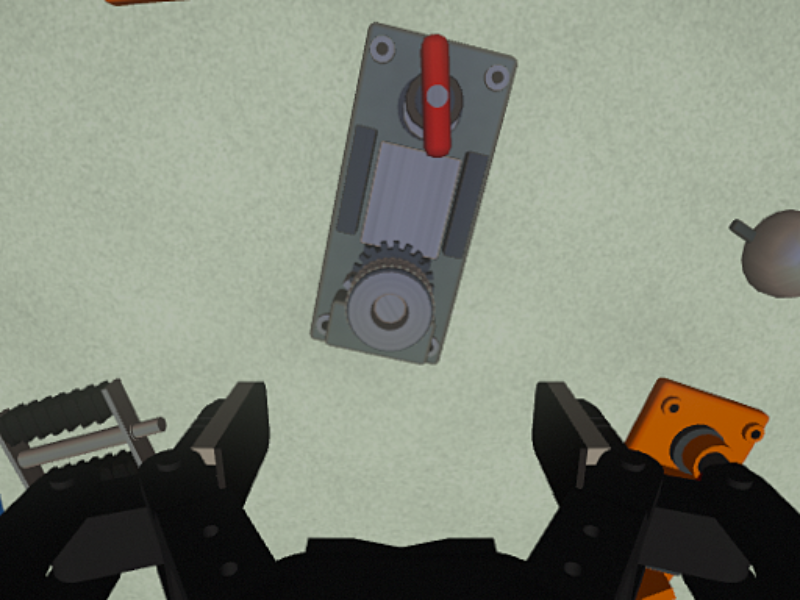

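Run:
```python
from h import *
import pickle
s=pickle.load(open('w3.pkl','rb'));k=1.5625
C=atz(s,390.5/k,310/k,.106);print(C);H=atz(s,437/k,96/k,.081);print(H,np.linalg.norm((H-C)[:2]))
d=H-C;v=np.degrees(np.arctan2(d[1],d[0]));e=atz(s,435.5/k,42/k,.079)-atz(s,437/k,150/k,.079);bb=np.degrees(np.arctan2(e[1],e[0]));print(v,bb,'knob',np.radians(v+90-bb))
goal([C[0],C[1],.078],yaw())
```

```text
[ 0.53879879 -0.10436827  0.106     ]
[ 0.54408262 -0.00524492  0.081     ] 0.09926407940577504
86.94870217424611 101.38683455301397 knob 1.3188033789465965
ang 9.611948038505925 shift mm [  0.9 114.5  -4.2] rot deg [ 0. -0. -0.]
```

Emit:
arm_command([
  [[1,35,-4.5,0,0,0,0.9],[1,70,-4.5,0,0,0,0.9],[1,95,-4.5,0,0,0,0.8],[1,110,-4.5,0,0,0,0.8],[1,118,-4.5,0,0,0,0.8],[1,118,-4.5,0,0,0,0.8],[1,118,-4.5,0,0,0,0.4],[1,118,-4.5,0,0,0,0.2],[1,118,-4.5,0,0,0,0.2],[1,118,-4.5,0,0,0,0.2],[1,118,-4.5,0,0,0,0.2],[1,118,-4.5,0,0,0,0.2]],
], grip_force=50)

```text
clock: 7.55
position: [0.5388, -0.1061, 0.0759]
tcp_rot: [-0.54, 0.54, -0.456, 0.457]
ft_force: [-3.9, -0.2, 3.5]
grip_width: 0.0411
```

Run:
```python
from h import *
s=ctrl.sense();print(s['position'],s['ft_force'],s['moment'],yaw(),s['grip_width'])
```

```text
[ 0.53883486 -0.10610121  0.07589087] [-3.91245042 -0.22650934  3.47862811] [-0.01791434  0.67406556 -0.02382171] 9.559223227356874 0.04114478122661147
```

Emit:
arm_command([
  [[0,0,0,0,4,0,0.2],[0,0,0,0,8,0,0.2],[0,0,0,0,12,0,0.2],[0,0,0,0,16,0,0.2],[0,0,0,0,20,0,0.2],[0,1,0,0,23,0,0.2],[0,2,0,0,26,0,0.2],[0,2,0,0,26,0,0.2]],
])

```text
clock: 8.35
position: [0.538, -0.1065, 0.0755]
tcp_rot: [-0.422, 0.424, -0.566, 0.567]
ft_force: [-13.1, 1.0, 21.9]
grip_width: 0.0408
```

```bash
cat > st.py <<'E'
from h import *
s=ctrl.sense();print(s['position'].round(4),s['ft_force'].round(1),s['moment'].round(2),yaw().round(1),s['grip_width'].round(4))
E
python3 st.py
```

```text
Traceback (most recent call last):
  File "st.py", line 2, in <module>
    s=ctrl.sense();print(s['position'].round(4),s['ft_force'].round(1),s['moment'].round(2),yaw().round(1),s['grip_width'].round(4))
                                                                                                           ^^^^^^^^^^^^^^^^^^^^^
AttributeError: 'float' object has no attribute 'round'
```

Emit:
arm_command([
  [[0,0,-1,0,2,0,0.2],[0,0,-1,0,4,0,0.2],[0,0,-1,0,6,0,0.2],[0,0,-1,0,8,0,0.2],[0,0,-1,0,8,0,0.2]],
])

```text
clock: 8.85
position: [0.5377, -0.1064, 0.0756]
tcp_rot: [-0.382, 0.383, -0.594, 0.595]
ft_force: [-11.0, -0.0, 20.0]
grip_width: 0.041
```

```bash
sed -i 's/yaw().round(1)/round(yaw(),1)/;s/s.\[.grip_width.\].round(4)/s["grip_width"]/' st.py; python3 st.py
```

```text
Traceback (most recent call last):
  File "st.py", line 2, in <module>
    s=ctrl.sense();print(s['position'].round(4),s['ft_force'].round(1),s['moment'].round(2),round(yaw(),1),s['grip_width'].round(4))
                                                                                                           ^^^^^^^^^^^^^^^^^^^^^
AttributeError: 'float' object has no attribute 'round'
```

Emit:
arm_command([
  [[0,0,-0.5,0,2,0,0.2],[0,0,-0.5,0,4,0,0.2],[0,0,-0.5,0,6,0,0.2],[0,0,-0.5,0,8,0,0.2],[0,0,-0.5,0,8,0,0.2]],
])

```text
clock: 9.35
position: [0.5375, -0.1064, 0.0756]
tcp_rot: [-0.34, 0.341, -0.619, 0.621]
ft_force: [-10.0, -1.3, 18.4]
grip_width: 0.0408
```

Emit:
arm_command([
  [[0,0,0,0,2,0,0.2],[0,0,0,0,4,0,0.2],[0,0,0,0,6,0,0.2],[0,0,0,0,8,0,0.2],[0,0,0,0,8,0,0.2]],
])

```text
clock: 9.85
position: [0.5373, -0.1063, 0.0756]
tcp_rot: [-0.296, 0.297, -0.641, 0.643]
ft_force: [-11.5, -1.6, 19.7]
grip_width: 0.0407
```

Emit:
arm_command([
  [[0,0,0,0,2,0,0.2],[0,0,0,0,4,0,0.2],[0,0,0,0,6,0,0.2],[0,0,0,0,8,0,0.2],[0,0,0,0,8,0,0.2]],
])

```text
clock: 10.35
position: [0.537, -0.1061, 0.0755]
tcp_rot: [-0.25, 0.251, -0.661, 0.662]
ft_force: [-12.3, 0.2, 19.9]
grip_width: 0.0408
```

Emit:
arm_command([
  [[0,0,0,0,2,0,0.2],[0,0,0,0,4,0,0.2],[0,0,0,0,6,0,0.2],[0,0,0,0,8,0,0.2],[0,0,0,0,8,0,0.2]],
])

```text
clock: 10.85
position: [0.5368, -0.106, 0.0755]
tcp_rot: [-0.203, 0.205, -0.677, 0.677]
ft_force: [-11.7, 0.0, 20.6]
grip_width: 0.0406
```

```bash
sed -i 's/.round(4))/)/' st.py; python3 st.py
```

```text
[ 0.5368 -0.106   0.0755] [-11.7   0.   20.6] [0.09 2.18 0.08] -56.5 0.04056245044502234
```

Emit:
arm_command([
  [[0,0,0,0,2,0,0.2],[0,0,0,0,4,0,0.2],[0,0,0,0,6,0,0.2],[0,0,0,0,8,0,0.2],[0,0,0,0,8,0,0.2]],
])

```text
clock: 11.35
position: [0.5367, -0.1058, 0.0755]
tcp_rot: [-0.156, 0.157, -0.689, 0.69]
ft_force: [-13.2, 1.3, 21.3]
grip_width: 0.041
```

Emit:
arm_command([
  [[0,0,0,0,2,0,0.2],[0,0,0,0,4,0,0.2],[0,0,0,0,6,0,0.2],[0,0,0,0,8,0,0.2],[0,0,0,0,8,0,0.2]],
])

```text
clock: 11.85
position: [0.5366, -0.1056, 0.0755]
tcp_rot: [-0.107, 0.108, -0.699, 0.699]
ft_force: [-15.3, 2.2, 21.7]
grip_width: 0.0409
```

```bash
python3 st.py
python3 - <<'E'
from h import *
s=snap('wrist');w=snap('scene')
A=cv2.resize(s['img'],(800,600))[:600]
B=cv2.resize(w['img'][160:260,190:300],(660,600),interpolation=cv2.INTER_CUBIC)
cv2.imwrite('pics/g.png',cv2.resize(np.hstack([A,B]),(800,330))[:,:,::-1])
E
```

```text
[ 0.5366 -0.1056  0.0755] [-15.3   2.2  21.7] [0.39 2.32 0.09] -72.5 0.040857676795124614
```

View pics/g.png

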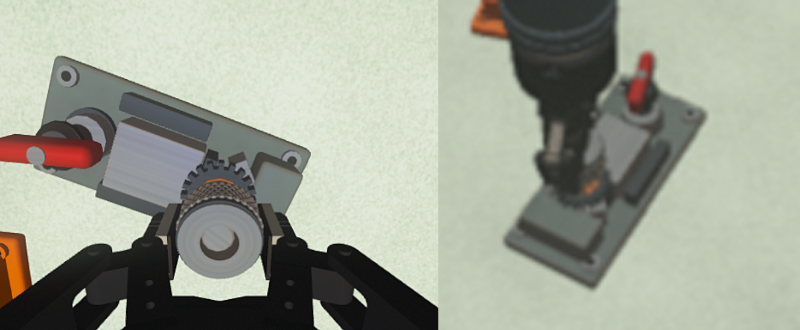

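Emit:
arm_command([
  [[0,0,0,0,2,0,0.2],[0,0,0,0,4,0,0.2],[0,0,0,0,6,0,0.2],[0,0,0,0,8,0,0.2],[0,0,0,0,10,0,0.2],[0,0,0,0,10,0,0.2]],
])

```text
clock: 12.55
position: [0.5366, -0.1053, 0.0755]
tcp_rot: [-0.046, 0.047, -0.705, 0.706]
ft_force: [-13.8, 3.0, 22.0]
grip_width: 0.041
```

Run:
```python
from h import *
import pickle
s=snap('wrist');pickle.dump(s,open('w4.pkl','wb'));o=pickle.load(open('w3.pkl','rb'))
k=1.5625
u,v=390/k,310/k
A=o['img'][int(v)-30:int(v)+30,int(u)-30:int(u)+30]
p=proj(s,[.5375,-.1045,.106]);u,v=p;print(p)
B=s['img'][int(v)-45:int(v)+45,int(u)-45:int(u)+45]
f=lambda I:cv2.createCLAHE(3,(4,4)).apply(cv2.cvtColor(cv2.resize(I,(400,400),interpolation=cv2.INTER_CUBIC),cv2.COLOR_RGB2GRAY))
cv2.imwrite('pics/h.png',np.hstack([f(A),f(B)]))
```

```text
[np.float64(252.07324570753408), np.float64(285.84383522995694)]
```

View pics/h.png

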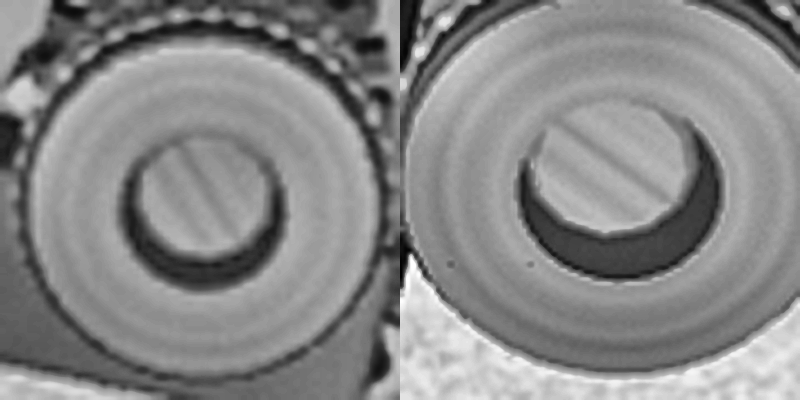

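```bash
python3 - <<'E'
from h import *
import pickle
for f,(u0,v0,k),P in(('w3',(219,168,.15),[(180,145),(232,225)]),('w4',(207,240,.225),[(160,125),(275,195)])):
  s=pickle.load(open(f+'.pkl','rb'));a,b=[atz(s,u0+x*k,v0+y*k,.1) for x,y in P];d=b-a;print(a,b,np.degrees(np.arctan2(d[1],d[0])))
s=pickle.load(open('w4.pkl','rb'));print(atz(s,207+(415-400+205)*.225,240+190*.225,.106))
E
python3 st.py
```

```text
[ 0.53501849 -0.10003691  0.1       ] [ 0.54230444 -0.10833209  0.1       ] -48.706032883518596
[ 0.54139526 -0.10022304  0.1       ] [ 0.5355692  -0.11164024  0.1       ] -117.03465978511394
[ 0.53910077 -0.10603326  0.106     ]
[ 0.5366 -0.1053  0.0755] [-14.6   2.8  21.8] [0.54 2.3  0.08] -82.4 0.04111139485935901
```

The shaft-end grain turned about 68° with the collar. It was dragged along while I pressed, so the collar has only moved about 24° relative to it. I'll lift the collar just off the pin while turning, and press only when the wrist is still.

Emit:
arm_command([
  [[0,-1.5,0,0,0,0,0.2],[0,-3,0,0,0,0,0.2],[0,-3,0,0,0,0,0.2],[0,-3,0,0,0,0,0.2]],
])

```text
clock: 13.0
position: [0.5368, -0.105, 0.0761]
tcp_rot: [0.046, -0.047, 0.706, -0.705]
ft_force: [-7.4, 0.5, 5.6]
grip_width: 0.0408
```

```bash
python3 st.py
```

```text
[ 0.5368 -0.105   0.0761] [-7.4  0.5  5.6] [0.16 1.07 0.01] -82.4 0.040770252760232446
```

Emit:
arm_command([
  [[0.8,-1,0,0,0,0,0.2],[0.8,-1.5,0,0,0,0,0.2],[0.8,-1.5,0,0,0,0,0.2]],
])

```text
clock: 13.3
position: [0.5365, -0.1052, 0.0768]
tcp_rot: [0.047, -0.046, 0.706, -0.706]
ft_force: [-0.9, 1.4, -1.9]
grip_width: 0.0409
```

```bash
python3 st.py
```

```text
[ 0.5365 -0.1052  0.0768] [-0.9  1.4 -1.9] [ 0.14  0.21 -0.01] -82.4 0.040898715736091135
```

Emit:
arm_command([
  [[0,0,0,0,3,0,0.2],[0,0,0,0,6,0,0.2],[0,0,0,0,10,0,0.2],[0,0,0,0,10,0,0.2],[0,2,0,0,10,0,0.2],[0,3,0,0,10,0,0.2],[0,3,0,0,10,0,0.2]],
])

```text
clock: 14.0
position: [0.5367, -0.1051, 0.0757]
tcp_rot: [-0.014, 0.014, 0.707, -0.707]
ft_force: [-9.3, 4.1, 16.7]
grip_width: 0.0408
```

```bash
python3 st.py
```

```text
[ 0.5367 -0.1051  0.0757] [-9.3  4.1 16.7] [0.72 1.4  0.01] -92.3 0.04081955529059363
```

Emit:
arm_command([
  [[0,-3,0,0,0,0,0.2],[0,-3,0,0,0,0,0.2],[0,-3,0,0,4,0,0.2],[0,-3,0,0,8,0,0.2],[0,-3,0,0,11,0,0.2],[0,-3,0,0,11,0,0.2],[0,-1,0,0,11,0,0.2],[0,0,0,0,11,0,0.2],[0,0,0,0,11,0,0.2]],
])

```text
clock: 14.9
position: [0.5365, -0.1048, 0.0754]
tcp_rot: [-0.082, 0.082, 0.703, -0.702]
ft_force: [-9.1, 5.5, 15.3]
grip_width: 0.041
```

```bash
python3 st.py
```

```text
[ 0.5365 -0.1048  0.0754] [-9.1  5.5 15.3] [1.05 1.35 0.06] -103.3 0.041017309958203546
```

Emit:
arm_command([
  [[0,-3,-0.5,0,0,0,0.2],[0,-3,-0.5,0,0,0,0.2],[0,-3,-0.5,0,4,0,0.2],[0,-3,-0.5,0,8,0,0.2],[0,-3,-0.5,0,11,0,0.2],[0,-3,-0.5,0,11,0,0.2],[0,-1,-0.5,0,11,0,0.2],[0,0,-0.5,0,11,0,0.2],[0,0,-0.5,0,11,0,0.2]],
])

```text
clock: 15.8
position: [0.5366, -0.1045, 0.074]
tcp_rot: [-0.149, 0.149, 0.691, -0.691]
ft_force: [-3.5, 5.2, 2.5]
grip_width: 0.0408
```

```bash
python3 st.py
```

```text
[ 0.5366 -0.1045  0.074 ] [-3.5  5.2  2.5] [0.68 0.59 0.03] -114.3 0.04078996486943751
```

It dropped to z 0.074 with little force, so the keyways have the pin. Going on down.

Emit:
arm_command([
  [[0,1,-0.3,0,0,0,0.2],[0,2,-0.3,0,0,0,0.2],[0,3,-0.3,0,0,0,0.2],[0,4,-0.3,0,0,0,0.2],[0,4,-0.3,0,0,0,0.2]],
], grip_force=80)

```text
clock: 16.3
position: [0.5366, -0.1045, 0.07]
tcp_rot: [-0.149, 0.149, 0.691, -0.691]
ft_force: [-4.3, 3.5, 2.6]
grip_width: 0.0402
```

```bash
python3 st.py
```

```text
[ 0.5366 -0.1045  0.07  ] [-4.3  3.5  2.6] [ 0.59  0.66 -0.09] -114.3 0.04021608313141338
```

Emit:
arm_command([
  [[0,2,0,0,0,0,0.2],[0,4,0,0,0,0,0.2],[0,6,0,0,0,0,0.2],[0,8,0,0,0,0,0.2],[0,9.5,0,0,0,0,0.2],[0,9.5,0,0,0,0,0.2]],
])

```text
clock: 16.9
position: [0.5367, -0.1045, 0.0618]
tcp_rot: [0.149, -0.149, -0.691, 0.691]
ft_force: [-8.1, 5.9, 15.0]
grip_width: 0.04
```

```bash
python3 st.py
```

```text
[ 0.5367 -0.1045  0.0618] [-8.1  5.9 15. ] [ 0.93  1.43 -0.06] -114.3 0.040005142037740346
```

Emit:
arm_command([
  [[0,1,0,0,0,0,0.2],[0,2,0,0,0,0,0.2],[0,2,0,0,0,0,0.2]],
])

```text
clock: 17.2
position: [0.5367, -0.1045, 0.0611]
tcp_rot: [0.149, -0.149, -0.691, 0.691]
ft_force: [-14.3, 7.2, 25.8]
grip_width: 0.04
```

```bash
python3 st.py
```

```text
[ 0.5367 -0.1045  0.0611] [-14.3   7.2  25.8] [ 1.1   2.29 -0.1 ] -114.3 0.03999898805281622
```

Emit:
arm_command([
  [[0,1,0,0,0,0,0.2],[0,1.5,0,0,0,0,0.2],[0,1.5,0,0,0,0,0.2]],
], grip_force=110)

```text
clock: 17.5
position: [0.5369, -0.1045, 0.0609]
tcp_rot: [0.149, -0.149, -0.691, 0.691]
ft_force: [-19.1, 8.7, 37.6]
grip_width: 0.0398
```

```bash
python3 st.py
python3 - <<'E'
from h import *
import pickle
s=snap('wrist');pickle.dump(s,open('w5.pkl','wb'))
u,v=map(int,proj(s,[.5375,-.1045,.095]));print(u,v)
v=min(v,334);cv2.imwrite('pics/i.png',cv2.resize(s['img'][v-50:v+50,u-60:u+60],(720,600),interpolation=cv2.INTER_CUBIC)[:,:,::-1])
for a,b in [(u-20,v),(u,v),(u+20,v),(u,v-20)]:print(a,b,depth(s,a,b))
E
```

```text
[ 0.5369 -0.1045  0.0609] [-19.1   8.7  37.6] [ 1.45  3.13 -0.07] -114.3 0.03979928095004098
253 292
233 292 [ 0.53915677 -0.09621561  0.09160773]
253 292 [ 0.5412027  -0.1058774   0.10050118]
273 292 [ 0.53848095 -0.11257005  0.10091344]
253 272 [ 0.54585271 -0.10793186  0.09511353]
```

View pics/i.png

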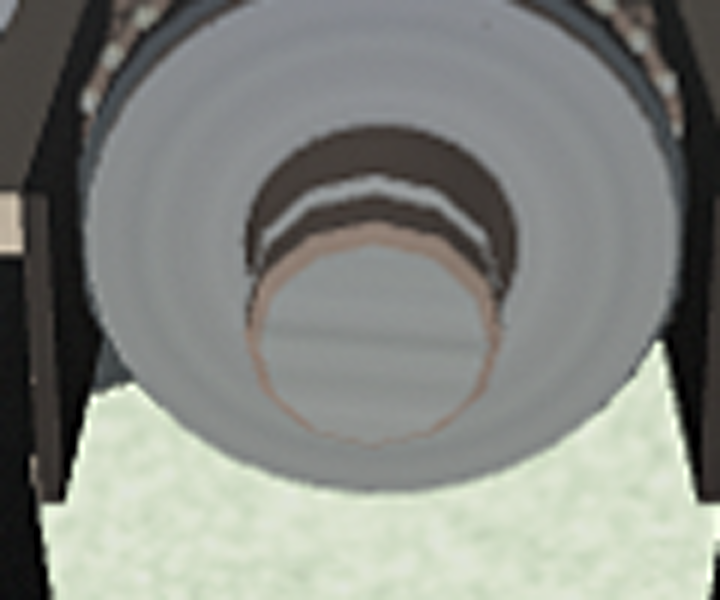

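The groove shows, the shaft stands about 9 mm proud (z 0.1005 against 0.0916), and the force rises steeply, so the collar is home. I'll ease the push a little, then check the knob and the scene.

Emit:
arm_command([
  [[0.5,-0.6,0.2,0,0,0,0.2],[0.9,-1.2,0.3,0,0,0,0.2],[0.9,-1.2,0.3,0,0,0,0.2],[0.9,-1.2,0.3,0,0,0,0.2]],
])

```text
clock: 17.95
position: [0.5367, -0.1045, 0.0611]
tcp_rot: [0.148, -0.149, -0.691, 0.691]
ft_force: [-10.7, 7.0, 24.0]
grip_width: 0.0399
```

```bash
python3 st.py
python3 - <<'E'
from h import *
s=snap('wrist');w=snap('top')
A=cv2.resize(s['img'],(640,480))
B=cv2.resize(w['img'][80:320,120:440],(640,480),interpolation=cv2.INTER_CUBIC)
cv2.imwrite('pics/j.png',cv2.resize(np.hstack([A,B]),(800,300))[:,:,::-1])
h=w['img'].astype(int);m=((h[:,:,0]>1.8*h[:,:,1])&(h[:,:,0]>90));m[:180]=0;m[215:]=0;m[:,:235]=0;m[:,280:]=0
v,u=np.nonzero(m);P=np.array([atz(w,x,y,.081)[:2] for x,y in zip(u,v)]);ww,V=np.linalg.eigh(np.cov(P.T));print(P.mean(0),np.degrees(np.arctan2(V[1,1],V[0,1])),np.sqrt(12*ww))
for a in(233,243,268):print(depth(s,a,300))
E
```

```text
[ 0.5367 -0.1045  0.0611] [-10.7   7.   24. ] [ 1.15  1.79 -0.09] -114.3 0.039927739797114746
[ 0.54449703 -0.00359147] 103.46099855509168 [0.01205387 0.05384949]
[ 0.53453245 -0.09394063  0.08987615]
[ 0.53932513 -0.10108522  0.10054144]
[ 0.53491791 -0.1091798   0.09951824]
```

View pics/j.png

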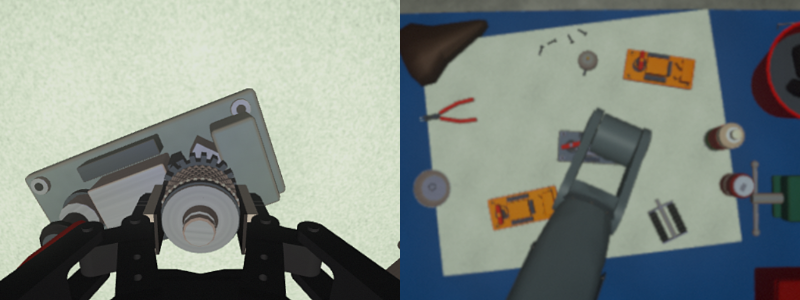

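```bash
python3 -c "
from rig import ctrl
print(ctrl.close_job())"; python3 st.py
```

```text
the job is handed in; nothing more can be done
None
the job is handed in; nothing more can be done
```

The clamp is tight, and the collar is keyed over the cross pin. I handed the job in at about 18 s with the gripper still holding the collar home.

- **Clamp:** I turned the red T-handle clockwise to its stop. The wrist camera put it at about 1.32 rad before the collar work, and the top view at the end put it at about 1.29 rad.
- **Collar, first try failed:** I turned it while pressing down with about 20 N. The shaft dragged along in the clamp by roughly 68°, judged from the grain on its end, so the keyways never met the pin.
- **Collar, second try:** I lifted it just off the pin, turned in steps and pressed only when still. It dropped over the pin on the third try.
- **Last checks:**
  - Depth readings put the shaft end about 9 mm above the collar top, and the circlip groove shows.
  - Final push is about 24 N (the spring needs 12 N) with a 110 N grip.
  - Measured tool travel was about 14.5 mm against the nominal 15 mm. The force had risen steeply to about 38 N before I eased off, so I take the collar as fully home.
  - The bystanders visible in the last top view are where they were.

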